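# Turn a leaf of the veneer sample book

## Robot

A 6-joint arm with a two-finger parallel gripper is mounted at the origin on the work surface; the furniture and walls round the work are solid. World frame = base frame: x ahead of the robot, y to its left, z up, the work surface at z = 0. Lengths are in mm, angles in degrees, forces in N, time in s.
With the tool pointing down it reaches from about 300 to 850 mm from the base axis. Payload 4.2 kg.
Tool frame: the origin (TCP) lies on the centre line of the jaws, within the pads' length; the fingertips stand 8 mm ahead of it and the grasp point (between the pads) lies 11 mm behind it; z points along the fingers, y is the line along which they close (so a half turn about z gives the same grasp; the last joint's range is limited). The gripper opens to 91 mm and grips with 3 to 60 N. Pads are 32 mm wide; open, the fingers measure 118 mm over their backs; the gripper's body (76 mm by 178 mm) begins 60 mm behind the grasp point.
Start: joints at [64.458, 18.312, 89.639, -0, 72.044, -1.146], TCP at [237.507, 523.672, 221.976] pointing down, gripper open.
Joint ranges: [-177.97, 177.97], [-48.28, 115.42], [12.27, 149.76], [-77.06, 257.06], [2.81, 150.46], [-146.56, 146.56]. Speed limits (degrees/s): [147.25, 147.25, 180, 180, 180, 180].

## Interface

Orientations are given as [roll, pitch, yaw] about the fixed x, y, z axes, in that order (R = Rz(yaw) Ry(pitch) Rx(roll)).
In Python, from workcell import telemetry, eyes, ticket gives the robot as it stands. The module is installed in compiled form; this text tells all that it offers.
- The arm moves only by the shell command python3 -m crank 'ROWS' [OPENING] [FORCE]. ROWS is JSON, a list of rows, each an object of numbers: "dx", "dy", "dz": the shift along the world's x, y, z normalised to -1 to 1, where 1 is 80 cm; "yaw": the turn about the world's z normalised to -1 to 1, where 1 is 5 degrees. A call has 1 to 10 rows; each row shifts and turns the commanded pose from where the row before left it; what a row does not reach is not made up. A row lasts 1/8 s, in which the tool goes at most 62.5 mm and 10.7 degrees, less where a joint would pass 70% of its speed; a pose out of reach is approached as far as the arm can. A call with a number of a shift or a turn outside -1 to 1 is refused whole. A call with a gripper value outside its range is refused whole. OPENING is the opening, from 0 (shut) to 1 (fully open), set as the call begins (- or left out, the last holds). The fingers move at their own pace and stop on an object; FORCE is the grip in N (left out, the last holds). Time passes only in rows, so rows that do not move let the fingers close. It gives the time, the measured TCP pose, the force, the opening and the grip force at its end, in the units of the state.
- telemetry.state(): the state, without advancing time (a new reading comes with each control period).
- eyes.grab_frame(name): name is "side" or "top" or "wrist"; returns the picture (384x512x3 uint8, red, green, blue); there is no depth.
- eyes.calibration(name): a dict with "camera_matrix" (3x3 intrinsics, pixels), "k1" (the pictures are not rectified: a ray, as slopes to the right and down, at radius r is drawn at 1 + k1 r^2 times it, then the intrinsics apply), "world_from_camera" (4x4, takes a point from camera to world coordinates). Camera axes: x right, y down, z forward; pixel columns grow to the right and rows downward; lengths in mm; the calibration is good to about 2 mm. A picture is of the moment at which its call begins: read the wrist's pose just before it. calibration takes no time and is no camera call; for the wrist camera it gives the pose at the moment of the call.
- ticket.job_done(): hands the job in; it is judged then, once.
The state is a dict: "time_s": time; "qpos": joint angles; "qvel": joint speeds; "effort": joint torques, N m; "ee_pos": TCP position; "ee_rot": TCP orientation; "force": force on the tool from outside, world axes, zero at the start; "torque": the same for the moment, N m; "gripper_width": finger opening in mm; "gripper_force": force on a finger pad.
Only numpy, scipy, OpenCV 4.12 (cv2) and the standard library are available. Lean on these libraries where they do the work, as an engineer would, in place of code of your own. Each camera call takes 0.05 s, during which the arm holds its last target. There are 200 camera calls.

## Task

Clear the left-hand page (seen from the robot) of the veneer sample book by pushing the matchbox off it with a fingertip, so that it lies flat on the desk close by, right off the book. Then turn the partly raised leaf over its spine with the fingers and press it down until it lies flat on the left-hand page, and let go of it. Only push and press: do not pick up the matchbox, take neither it nor the leaf between the fingers, and leave the eraser, the card case and the stick of sealing wax where they are.

Things in the scene. Friction and masses are not known exactly. Their poses are not given: they have to be found in the camera images.
- sample_book: Open veneer sample book, heavy, does not move. Dark wooden board 176 mm along the spine (x) by 270 mm (y), 5 mm thick. Each page (card with wood swatches) lies 10 mm above the desk, 12 to 125 mm from the spine, 160 mm long; three steel rings (tops 19 mm high) on the spine. Origin: centre of underside, below the spine. x along the spine, away from the robot at yaw 0; y to the left-hand page; z up.
- spine (a point): Middle of the hinge axis of the leaf, 12 mm above the desk, over the book's origin. The axis runs along the book's x; same axes as the book.
- leaf (a joint): Angle of the hinged leaf: 0 = flat on the right-hand page (book -y), pi/2 = upright, pi = flat on the left-hand page (+y), its stop. Starts raised 0.5 to 0.95 rad on the right. Rigid panel 4 mm thick, 160 mm along the spine, from 6 to 125 mm from the hinge axis, 70 g. The hinge is stiff (0.07 N m friction): the leaf stays wherever it is left, so it must be pushed all the way down.
- leaf_edge (a point): Middle of the leaf's free edge, in the middle of its thickness, 125 mm from the hinge axis. Its x points along the spine like the book's x; its y points from the free edge to the spine; its z is normal to the leaf (up when the angle is 0, down when it is pi).
- matchbox: A matchbox, 37 (its x) x 54 (its y) x 16 mm high, 15 to 36 g, lying loose on the left-hand page. Origin: centre of its underside; z up.
- eraser: A worn eraser, 20 (x) x 44 (y) x 12 mm, loose on the desk beyond the book's right-hand half; a bystander. Origin: centre of its underside.
- card_case: A slim metal card case, 63 (x) x 96 (y) x 9 mm, loose on the desk on the robot's side of the book's right-hand half; a bystander. Origin: centre of its underside.
- wax_stick: A stick of sealing wax, 11 (x) x 94 (y) x 11 mm, loose on the desk beyond the book's left-hand half; a bystander. Origin: centre of its underside.

How it is judged:
By the outcome, as a careful person would: the job done as asked, in the order asked, and still so for the second after the job is handed in, with the robot touching nothing.
It also fails if it takes over 50 s, if anything falls off the work surface, if the arm or the gripper's body presses on something with over 40 N, if the wrist force passes 120 N, or if a joint passes its speed limit or range.

## Working session

There is one attempt and no reset: what is moved stays moved. The work goes in short steps, Python scripts to look and compute and a shell command to move; the robot and the scene stay as the last step left them, time stands still between calls to the robot, and variables do not carry over. Pictures are saved under pics/ and viewed, at most 10 in all, crops included, and the job is handed in when it is done.

```bash
mkdir -p pics; cat > h.py <<'E'
import numpy as np, cv2
from workcell import telemetry, eyes, ticket
def ray(name,px,cal=None):
    c=cal or eyes.calibration(name);K=np.array(c["camera_matrix"]);T=np.array(c["world_from_camera"])
    d=np.linalg.solve(K,[px[0],px[1],1.])[:2];s=d.copy()
    for _ in range(30): s=d/(1+c["k1"]*(s@s))
    return T[:3,3],T[:3,:3]@np.array([s[0],s[1],1.])
def onplane(name,px,z):
    o,d=ray(name,px);return o+d*(z-o[2])/d[2]
E
python3 - <<'E'
from h import *
for n in("top","side"):
    f=eyes.grab_frame(n);cv2.imwrite(f"pics/{n}0.png",f[:,:,::-1])
    c=eyes.calibration(n);print(n,np.round(c["world_from_camera"],2).tolist(),np.round(c["camera_matrix"],0).tolist(),c["k1"])
a=[cv2.imread(f"pics/{n}0.png") for n in("top","side")]
s=telemetry.state();print(s["ee_pos"],s["ee_rot"],s["gripper_width"])
E
```

```text
top [[0.03, -0.98, 0.18, 422.3], [-1.0, -0.02, 0.01, -51.25], [-0.01, -0.18, -0.98, 880.45], [0.0, 0.0, 0.0, 1.0]] [[430.0, 0.0, 256.0], [0.0, 430.0, 191.0], [0.0, 0.0, 1.0]] -0.0028931143230506327
side [[-1.0, -0.04, 0.07, 501.14], [-0.08, 0.54, -0.84, 653.16], [-0.0, -0.84, -0.54, 509.99], [0.0, 0.0, 0.0, 1.0]] [[406.0, 0.0, 260.0], [0.0, 406.0, 196.0], [0.0, 0.0, 1.0]] -0.07983414200591295
[237.31949666 523.28009118 221.2230129 ] [-1.79910145e+02 -1.57578899e-03  1.55604855e+02] 91.55723248155981
```

View pics/top0.png

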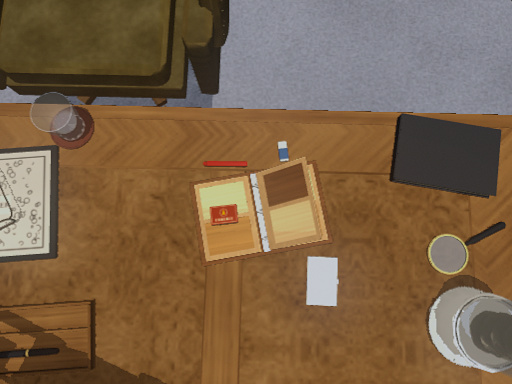

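View pics/side0.png

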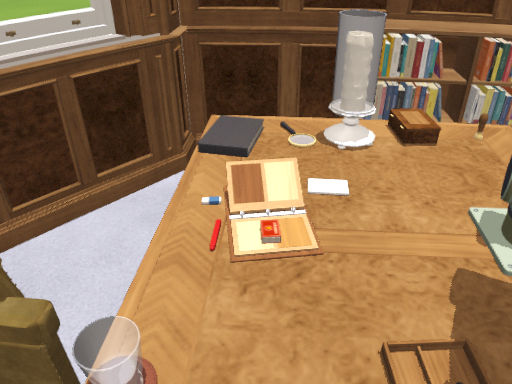

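The top view shows the book's left board edge running from (194,183) to (206,262), the spine from about (254,172) to (266,250), the red matchbox at (224,214), and the raised leaf's free edge from about (314,160) to (328,240). The wax stick is at (226,164), the eraser at (283,151) and the card case at (322,281). I'll zoom in for precision.

```bash
python3 - <<'E'
from h import *
t=cv2.imread("pics/top0.png");s=cv2.imread("pics/side0.png")
a=cv2.resize(t[135:285,180:340],None,fx=4,fy=4,interpolation=cv2.INTER_CUBIC)
cv2.imwrite("pics/tc.png",a)
b=cv2.resize(s[145:270,200:360],None,fx=4.8,fy=4.8,interpolation=cv2.INTER_CUBIC);cv2.imwrite("pics/sc.png",b)
hsv=cv2.cvtColor(t,cv2.COLOR_BGR2HSV);m=((hsv[...,0]<6)|(hsv[...,0]>174))&(hsv[...,1]>170)&(hsv[...,2]>110)
m=m.astype(np.uint8)
n,l,st,ce=cv2.connectedComponentsWithStats(m)
for i in range(1,n):
    if st[i,4]>60 and 180<ce[i,0]<340 and 130<ce[i,1]<290:
        r=cv2.minAreaRect(np.argwhere(l==i)[:,::-1].astype(np.float32));bx=cv2.boxPoints(r)
        z=26 if ce[i,1]>190 else 11
        print(st[i],r,[np.round(onplane("top",p,z)).tolist() for p in bx],onplane("top",r[0],z))
E
```

```text
[203 161  44   5 211] ((224.5, 162.99998474121094), (42.99999237060547, 3.999999523162842), -0.0) [[638.0, 72.0, 11.0], [647.0, 72.0, 11.0], [649.0, -17.0, 11.0], [640.0, -18.0, 11.0]] [643.36241762  27.35738093  11.        ]
```

View pics/tc.png

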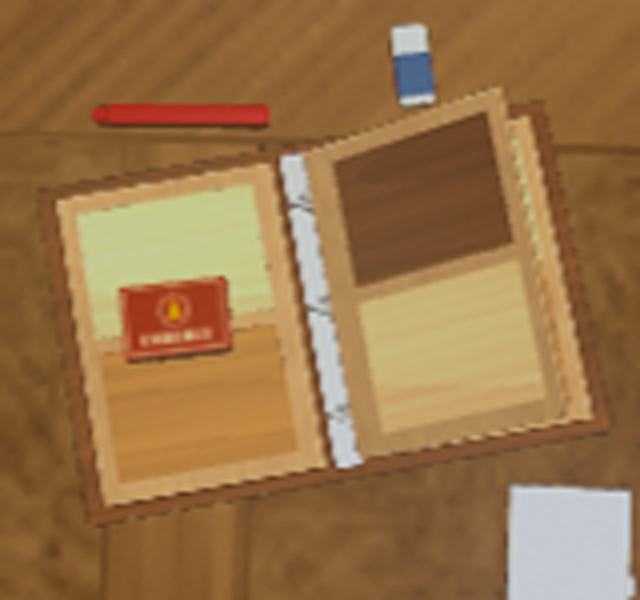

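View pics/sc.png

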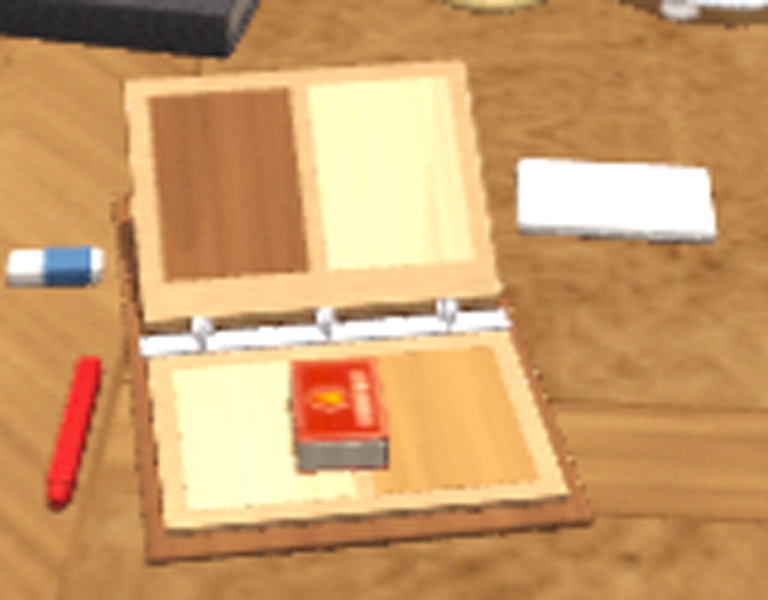

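The zoomed crop shows the board corners at (42,190), (92,522), (606,430) and (543,103). The matchbox top is bounded by (121,289), (227,278), (231,348) and (126,357). The leaf's free edge runs from (500,90) to (565,415). In the side crop the leaf's free edge runs from (126,80) to (465,62). The far corner is the one on the eraser side.

```bash
cat >> h.py <<'E'
tc=lambda u,v:((u+.5)/4+180-.5,(v+.5)/4+135-.5)
sc=lambda u,v:((u+.5)/4.8+200-.5,(v+.5)/4.8+145-.5)
def tri(p,q):
    o1,d1=ray("top",p);o2,d2=ray("side",q)
    A=np.stack([d1,-d2],1);k=np.linalg.lstsq(A,o2-o1,rcond=None)[0]
    a,b=o1+k[0]*d1,o2+k[1]*d2;return (a+b)/2,np.linalg.norm(a-b)
E
python3 - <<'E'
from h import *
np.set_printoptions(precision=1,suppress=True)
B=np.array([onplane("top",tc(*p),5) for p in[(42,190),(92,522),(606,430),(543,103)]]);print("board",B[:,:2])
S=np.array([onplane("side",sc(*p),5) for p in[(148,562),(592,523)]]);print("side left edge",S[:,:2])
o=B.mean(0)[:2];ex=(B[0]-B[1]+B[3]-B[2])[:2];yaw=np.arctan2(ex[1],ex[0]);ex/=np.linalg.norm(ex);ey=np.array([-ex[1],ex[0]])
print("origin",o,"yaw",np.degrees(yaw),"dims",[np.linalg.norm(B[i]-B[i-1]) for i in range(4)])
M=np.array([onplane("top",tc(*p),26) for p in[(121,289),(227,278),(231,348),(126,357)]])[:,:2]
c=M.mean(0);print("match",M,c,"book",(c-o)@ex,(c-o)@ey, "mcorners book y",(M-o)@ey,(M-o)@ex)
for p,q in[((500,90),(126,80)),((565,415),(465,62))]:
    x,e=tri(tc(*p),sc(*q));r=x[:2]-o;print("leaf",x,e,"book",r@ex,r@ey,"ang",np.degrees(np.arctan2(x[2]-12,-(r@ey))))
for n,p,z in[("er",(413,65),12),("cc",(572,545),9),("wax",(180,115),11)]:
    x=onplane("top",tc(*p),z)[:2];print(n,x,(x-o)@ex,(x-o)@ey)
E
```

```text
board [[ 602.1   97.9]
 [ 432.5   63.4]
 [ 485.3 -194.7]
 [ 655.2 -162.6]]
side left edge [[600.5 103. ]
 [430.4  67.8]]
origin [543.8 -49. ] yaw 11.08485056166314 dims [np.float64(265.89451915915924), np.float64(173.08521294338016), np.float64(263.43852550933434), np.float64(172.9717668204264)]
match [[548.   51.8]
 [554.9  -1.3]
 [519.7  -4.6]
 [513.8  47.7]] [534.1  23.4] book 4.427828369622577 72.90646735881829 mcorners book y [ 98.1  44.6  48.3 100.7] [ 23.5  20.1 -15.1 -10.8]
leaf [ 640.  -131.8   86. ] 0.7360041247889402 book 78.45769175022183 -99.79106331286765 ang 36.55668248198557
leaf [ 485.2 -162.6   85.4] 1.2667322060506647 book -79.30291887782568 -100.27364704171622 ang 36.197303678894194
er [672.2 -93.8] 117.41402327220203 -68.69108116464015
cc [ 427.5 -176.8] -138.6790635886294 -103.07827604073785
wax [642.6  27.1] 111.56866547936029 55.64688393151428
```

```bash
python3 -m crank '[{"dx":0.032,"dy":-0.057,"yaw":0.7},{"dx":0.032,"dy":-0.057,"yaw":0.7},{"dx":0.032,"dy":-0.057,"yaw":0.7},{"dx":0.032,"dy":-0.057,"yaw":0.7},{"dx":0.032,"dy":-0.057,"yaw":0.7},{"dx":0.032,"dy":-0.057,"yaw":0.7},{"dx":0.032,"dy":-0.057,"yaw":0.7},{"dx":0.032,"dy":-0.057,"yaw":0.7},{"dx":0.032,"dy":-0.057,"yaw":0.7},{"dx":0.032,"dy":-0.057,"yaw":0.7}]' 0 10
python3 -m crank '[{"dx":0.03,"dy":-0.055,"yaw":0.1},{"dx":0.0305,"dy":-0.0555},{},{}]'
```

```text
validation failed for argument at $[0]...
validation failed for argument at $[0]...
```

```bash
python3 -m crank '[{"dx":0.032,"dy":-0.057,"dz":0,"yaw":0.7},{"dx":0.032,"dy":-0.057,"dz":0,"yaw":0.7},{"dx":0.032,"dy":-0.057,"dz":0,"yaw":0.7},{"dx":0.032,"dy":-0.057,"dz":0,"yaw":0.7},{"dx":0.032,"dy":-0.057,"dz":0,"yaw":0.7},{"dx":0.032,"dy":-0.057,"dz":0,"yaw":0.7},{"dx":0.032,"dy":-0.057,"dz":0,"yaw":0.7},{"dx":0.032,"dy":-0.057,"dz":0,"yaw":0.7},{"dx":0.032,"dy":-0.057,"dz":0,"yaw":0.7},{"dx":0.032,"dy":-0.057,"dz":0,"yaw":0.7}]' 0 10
```

```text
time_s: 1.35
ee_pos: [493.9, 66.0, 221.7]
ee_rot: [180.0, -0.0, -169.3]
force: [0.2, 0.3, 0.1]
gripper_width: 0.0
gripper_force: 0.0
```

```bash
python3 -m crank '[{"dx":0.0305,"dy":-0.0555,"dz":0,"yaw":0.1},{"dx":0.031,"dy":-0.0555,"dz":0,"yaw":0},{"dx":0,"dy":0,"dz":-0.06,"yaw":0},{"dx":0,"dy":0,"dz":-0.06,"yaw":0},{"dx":0,"dy":0,"dz":-0.06,"yaw":0},{"dx":0,"dy":0,"dz":0,"yaw":0},{"dx":0,"dy":0,"dz":0,"yaw":0}]'
```

```text
time_s: 2.22
ee_pos: [543.9, -21.2, 79.4]
ee_rot: [-180.0, 0.1, -168.9]
force: [-0.1, -0.1, 0.9]
gripper_width: 0.3
gripper_force: 0.0
```

```bash
python3 - <<'E'
from h import *
a=eyes.grab_frame("top")[135:285,180:340,::-1];b=eyes.grab_frame("side")[145:270,200:360,::-1]
cv2.imwrite("pics/m1.png",np.hstack([cv2.resize(a,(400,375),interpolation=2),cv2.resize(b,(400,375),interpolation=2)]))
E
```

```text
(no output)
```

View pics/m1.png

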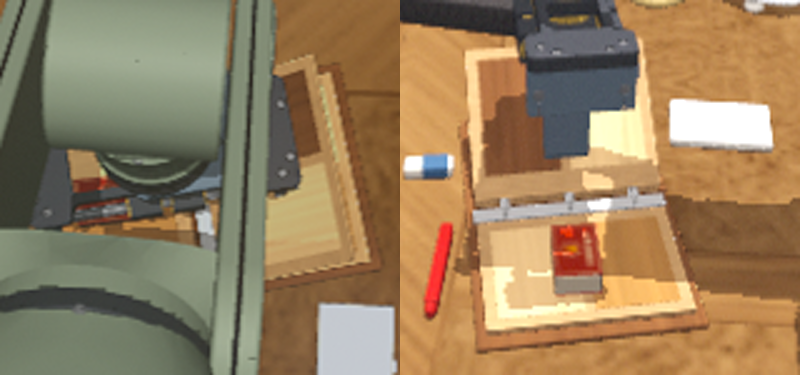

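The side view shows the closed fingers at (565,150), behind the matchbox at (576,258) and almost centred on it. I'll lower them now.

```bash
python3 -m crank '[{"dx":-0.001,"dy":0,"dz":-0.03,"yaw":0},{"dx":-0.001,"dy":0,"dz":-0.025,"yaw":0},{"dx":0,"dy":0,"dz":-0.0155,"yaw":0},{"dx":0,"dy":0,"dz":0,"yaw":0},{"dx":0,"dy":0,"dz":0,"yaw":0}]'
```

```text
time_s: 2.95
ee_pos: [542.0, -21.2, 22.6]
ee_rot: [-180.0, 0.1, -168.9]
force: [0.4, 0.0, 0.2]
gripper_width: 0.6
gripper_force: 0.0
```

```bash
python3 -m crank '[{"dx":-0.0015,"dy":0.0075,"dz":0,"yaw":0},{"dx":-0.0015,"dy":0.0075,"dz":0,"yaw":0},{"dx":-0.0015,"dy":0.0075,"dz":0,"yaw":0},{"dx":-0.0015,"dy":0.0075,"dz":0,"yaw":0},{"dx":-0.0015,"dy":0.0075,"dz":0,"yaw":0},{"dx":-0.0015,"dy":0.0075,"dz":0,"yaw":0},{"dx":-0.0015,"dy":0.0075,"dz":0,"yaw":0},{"dx":-0.0015,"dy":0.0075,"dz":0,"yaw":0},{"dx":-0.0015,"dy":0.0075,"dz":0,"yaw":0},{"dx":-0.0015,"dy":0.0075,"dz":0,"yaw":0}]'
```

```text
time_s: 4.2
ee_pos: [529.0, 39.3, 21.6]
ee_rot: [180.0, 0.0, -168.9]
force: [0.8, -0.8, 0.2]
gripper_width: 0.4
gripper_force: 0.3
```

```bash
python3 -m crank '[{"dx":-0.0015,"dy":0.0075,"dz":0,"yaw":0},{"dx":-0.0015,"dy":0.0075,"dz":0,"yaw":0},{"dx":-0.0015,"dy":0.0075,"dz":0,"yaw":0},{"dx":-0.0015,"dy":0.0075,"dz":0,"yaw":0},{"dx":-0.0015,"dy":0.0075,"dz":0,"yaw":0},{"dx":-0.0015,"dy":0.0075,"dz":0,"yaw":0},{"dx":-0.0015,"dy":0.0075,"dz":0,"yaw":0},{"dx":0,"dy":0,"dz":0,"yaw":0}]'
python3 - <<'E'
from h import *
b=eyes.grab_frame("side")[180:300,200:360,::-1]
cv2.imwrite("pics/m2.png",cv2.resize(b,(640,480),interpolation=2))
E
```

```text
time_s: 5.2
ee_pos: [520.6, 81.3, 21.6]
ee_rot: [180.0, 0.0, -168.9]
force: [-0.8, -0.2, -0.6]
gripper_width: 0.6
gripper_force: 0.0
```

View pics/m2.png

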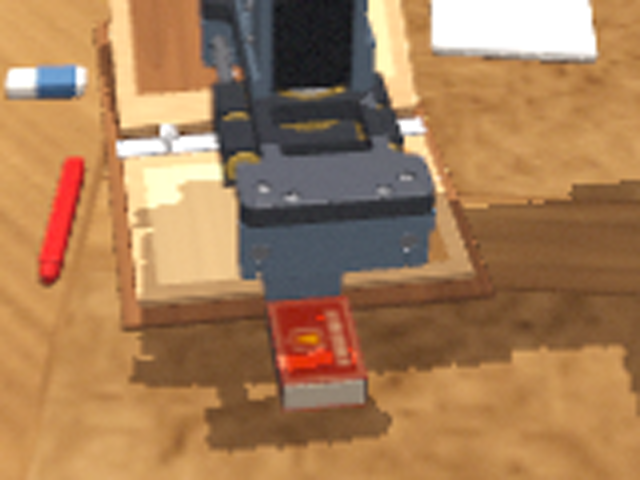

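The side view shows the matchbox past the board's edge, with its top from (268,300) to (365,405) and its grey end down on the desk. I'll nudge it a few mm further, retreat and check.

```bash
python3 -m crank '[{"dx":-0.001,"dy":0.005,"dz":0,"yaw":0},{"dx":0,"dy":0,"dz":0,"yaw":0},{"dx":0.002,"dy":-0.01,"dz":0,"yaw":0},{"dx":0,"dy":0,"dz":0.06,"yaw":0},{"dx":0,"dy":0,"dz":0.075,"yaw":0},{"dx":0,"dy":0,"dz":0.075,"yaw":0},{"dx":0.015,"dy":-0.076,"dz":0.015,"yaw":0},{"dx":0.015,"dy":-0.076,"dz":0,"yaw":0},{"dx":0.015,"dy":-0.076,"dz":0,"yaw":0},{"dx":0.0145,"dy":-0.076,"dz":0,"yaw":0}]'
python3 -m crank '[{"dx":0,"dy":-0.0075,"dz":0,"yaw":0},{"dx":0,"dy":0,"dz":0,"yaw":0}]'
python3 - <<'E'
from h import *
a=eyes.grab_frame("top")[135:285,150:310,::-1];b=eyes.grab_frame("side")[145:295,200:360,::-1]
cv2.imwrite("pics/m3.png",np.hstack([cv2.resize(a,(400,375),interpolation=2),cv2.resize(b,(400,375),interpolation=2)]))
E
```

```text
time_s: 6.5
ee_pos: [569.0, -168.3, 201.6]
ee_rot: [-180.0, 0.0, -168.9]
force: [1.3, -0.2, -0.2]
gripper_width: 0.5
gripper_force: 0.0
time_s: 6.75
ee_pos: [568.4, -172.1, 201.1]
ee_rot: [179.9, -0.0, -169.0]
force: [-0.9, 0.8, -0.6]
gripper_width: 0.3
gripper_force: 0.0
```

View pics/m3.png

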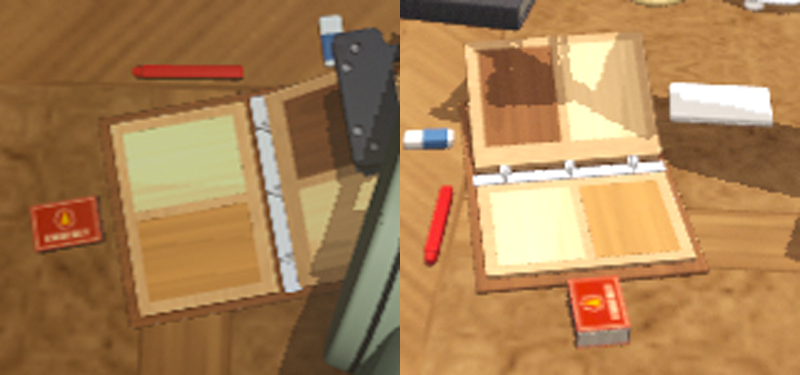

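The top view shows the matchbox flat on the desk at (66,224), clear of the board edge at x≈115–130. The left page is empty and the bystanders haven't moved. Next I'll lower the fingers to the right of the leaf's free edge.

```bash
python3 -m crank '[{"dx":0,"dy":0,"dz":-0.055,"yaw":0},{"dx":0,"dy":0,"dz":-0.055,"yaw":0},{"dx":0,"dy":0,"dz":-0.056,"yaw":0},{"dx":0,"dy":0,"dz":0,"yaw":0},{"dx":0,"dy":0,"dz":0,"yaw":0}]'
```

```text
time_s: 7.48
ee_pos: [570.2, -171.2, 70.4]
ee_rot: [-179.9, 0.1, -168.8]
force: [0.2, -0.2, 0.4]
gripper_width: 0.3
gripper_force: 0.0
```

```bash
python3 -m crank '[{"dx":-0.0027,"dy":0.0135,"dz":0.0075,"yaw":0},{"dx":-0.0025,"dy":0.0125,"dz":0.0135,"yaw":0},{"dx":-0.0025,"dy":0.0125,"dz":0.0135,"yaw":0},{"dx":-0.0033,"dy":0.017,"dz":0.011,"yaw":0},{"dx":-0.0033,"dy":0.017,"dz":0.011,"yaw":0},{"dx":-0.0038,"dy":0.019,"dz":0.006,"yaw":0},{"dx":-0.0038,"dy":0.019,"dz":0.006,"yaw":0},{"dx":0,"dy":0,"dz":0,"yaw":0}]'
python3 - <<'E'
from h import *
b=eyes.grab_frame("side")[110:260,200:360,::-1]
cv2.imwrite("pics/m4.png",cv2.resize(b,(640,600),interpolation=2))
E
```

```text
time_s: 8.48
ee_pos: [550.8, -81.7, 123.3]
ee_rot: [179.9, -0.1, -168.8]
force: [0.9, -0.4, 0.5]
gripper_width: 0.6
gripper_force: 0.0
```

View pics/m4.png

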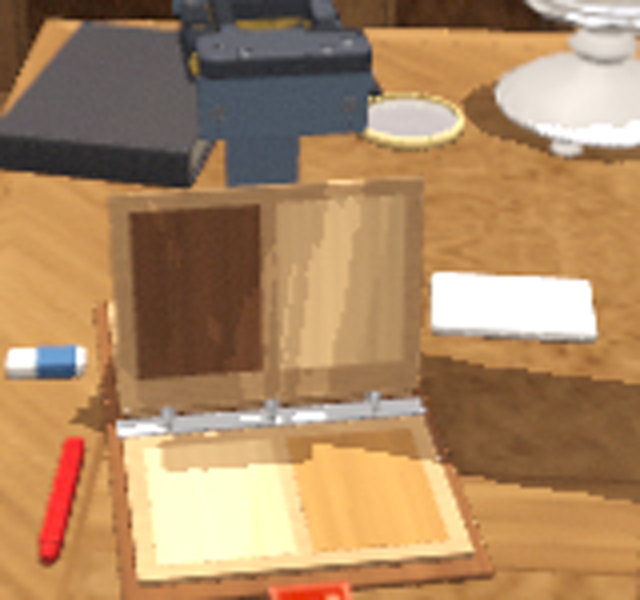

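The side view shows the leaf nearly upright, with its free edge along row 185–205 and the fingers behind it at (262,160). I'll carry it on over the spine.

```bash
python3 -m crank '[{"dx":-0.0044,"dy":0.0226,"dz":0.002,"yaw":0},{"dx":-0.0044,"dy":0.0223,"dz":-0.0016,"yaw":0},{"dx":-0.0043,"dy":0.0218,"dz":-0.0054,"yaw":0},{"dx":-0.0041,"dy":0.0206,"dz":-0.0094,"yaw":0},{"dx":-0.0037,"dy":0.0186,"dz":-0.0128,"yaw":0},{"dx":-0.0032,"dy":0.016,"dz":-0.016,"yaw":0},{"dx":-0.0026,"dy":0.0132,"dz":-0.0185,"yaw":0},{"dx":-0.002,"dy":0.01,"dz":-0.0205,"yaw":0},{"dx":-0.0012,"dy":0.0063,"dz":-0.022,"yaw":0},{"dx":0,"dy":0,"dz":0,"yaw":0}]'
```

```text
time_s: 9.78
ee_pos: [526.0, 38.1, 38.2]
ee_rot: [180.0, -0.2, -168.9]
force: [-0.6, 0.2, 2.0]
gripper_width: 0.1
gripper_force: 0.0
```

```bash
python3 -m crank '[{"dx":-0.0005,"dy":0.002,"dz":-0.01,"yaw":0},{"dx":0,"dy":0,"dz":-0.009,"yaw":0},{"dx":0,"dy":0,"dz":-0.004,"yaw":0},{"dx":0,"dy":0,"dz":0,"yaw":0}]'
```

```text
time_s: 10.28
ee_pos: [527.1, 39.3, 22.2]
ee_rot: [180.0, -0.0, -168.9]
force: [-1.9, 0.9, 4.8]
gripper_width: 0.5
gripper_force: 2.1
```

```bash
python3 -m crank '[{"dx":0,"dy":0,"dz":-0.0025,"yaw":0},{"dx":0,"dy":0,"dz":-0.0025,"yaw":0},{"dx":0,"dy":0,"dz":0,"yaw":0}]'
```

```text
time_s: 10.65
ee_pos: [527.2, 39.3, 21.7]
ee_rot: [-180.0, 0.1, -168.9]
force: [-7.8, -0.7, 30.8]
gripper_width: 0.3
gripper_force: 15.8
```

```bash
python3 -m crank '[{"dx":0,"dy":0,"dz":0.005,"yaw":0},{"dx":0,"dy":0,"dz":0.02,"yaw":0},{"dx":0,"dy":0,"dz":0.05,"yaw":0},{"dx":0,"dy":0,"dz":0.07,"yaw":0},{"dx":0,"dy":0,"dz":0.07,"yaw":0},{"dx":0,"dy":-0.07,"dz":0.02,"yaw":0},{"dx":0,"dy":-0.07,"dz":0,"yaw":0},{"dx":0,"dy":-0.07,"dz":0,"yaw":0},{"dx":0,"dy":-0.07,"dz":0,"yaw":0},{"dx":0,"dy":-0.07,"dz":0,"yaw":0}]'
python3 -m crank '[{"dx":0,"dy":-0.03,"dz":0,"yaw":0},{"dx":0,"dy":0,"dz":0,"yaw":0},{"dx":0,"dy":0,"dz":0,"yaw":0}]'
python3 - <<'E'
from h import *
a=eyes.grab_frame("top")[135:285,150:310,::-1];b=eyes.grab_frame("side")[145:295,200:360,::-1]
cv2.imwrite("pics/m5.png",np.hstack([cv2.resize(a,(400,375),interpolation=2),cv2.resize(b,(400,375),interpolation=2)]))
E
```

```text
time_s: 11.9
ee_pos: [526.9, -242.6, 205.5]
ee_rot: [180.0, 0.0, -168.9]
force: [1.1, 0.9, 0.4]
gripper_width: 0.3
gripper_force: 0.0
time_s: 12.28
ee_pos: [527.1, -263.3, 205.5]
ee_rot: [179.9, -0.0, -168.9]
force: [0.0, 0.6, -0.2]
gripper_width: 0.4
gripper_force: 0.0
```

View pics/m5.png

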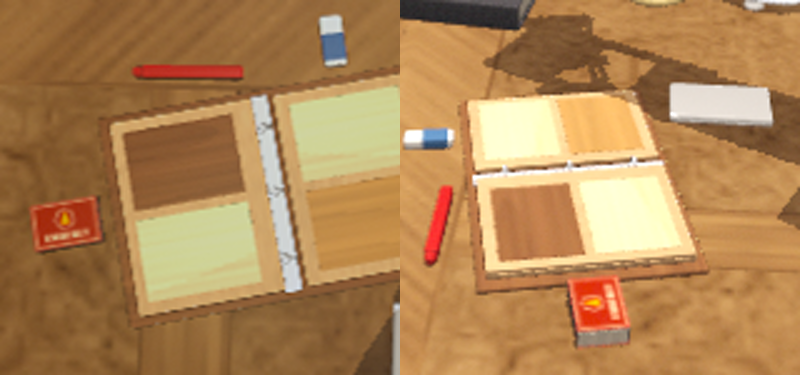

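The leaf lies flat on the left page, from (110,130) to (270,300) in the top view. The matchbox is clear of the book at (66,224), and the bystanders are where they were.

```bash
python3 -c "
from workcell import ticket;print(ticket.job_done())"
```

```text
the job is handed in; nothing more can be done
None
```

The job is handed in: the matchbox lies flat on the desk about 14 mm off the book, and the leaf is turned and pressed flat on the left-hand page and let go; the bystanders look unmoved in the final views, and it took about 12.5 s of robot time.

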